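# Select a colorimeter filter and zero the blank

## Robot

A 6-joint arm with a two-finger parallel gripper is mounted at the origin on the work surface. World frame = base frame: x ahead of the robot, y to its left, z up, the work surface at z = 0. Lengths are in mm, angles in rad, forces in N, time in s.
With the tool pointing down it reaches from about 250 to 775 mm from the base axis. Payload 8.9 kg.
Tool frame: the origin (TCP) lies midway between the tips of the shut fingers; the grasp point (between the pads) lies env.grip_depth behind it (env.grip_depth is the distance from the TCP to the grasp point, in mm); z points along the fingers, y is the direction in which the jaws open and shut (so a half turn about z gives the same grasp; the last joint's range is limited). The gripper opens to 85 mm and grips with 20 to 120 N. Pads are 22 mm wide; open, the fingers measure 114 mm over their backs; the gripper's body (76 mm by 85 mm) begins 54 mm behind the grasp point. The pads swing forward as they close: fully open they stand 13 mm farther back than shut.
Start: joints at [-1.343, 0.291, -0.153, 1.127, 0, 1.431], TCP at [188.282, -490.075, 231.305] pointing down, gripper open.
Joint ranges: [-2.52, 2.52], [-0.91, 1.74], [-1.3, 1.37], [-1.96, 2.02], [-1.52, 1.47], [-3.14, 3.14]. Speed limits (rad/s): [2.22, 2.22, 2.79, 3.14, 3.14, 3.14].

## Interface

Orientations are given as a 3x3 rotation matrix whose columns are the frame's x, y, z axes.
In Python, from rig import env gives the robot as it stands. The module is installed in compiled form; this text tells all that it offers.
- The arm moves only by the tool apply_moves, never from a script. Its argument "rows" is a list of rows, each a list of 5 numbers: the shift along the tool's x, y, z in cm, then the turn about the tool's z in rad, then the finger opening in cm, from 0 to 8.54. A call has 1 to 20 rows; each row shifts and turns the commanded pose from where the row before left it, along the tool's axes as they then stand; what a row does not reach is not made up. A row lasts 1/12 s, in which the tool goes at most 41.7 mm and 7.16 degrees, less where a joint would pass 70% of its speed; a pose out of reach is approached as far as the arm can. A call with a gripper value outside its range is refused whole. The fingers move at their own pace and stop on an object; "grip_force" is the grip in N (left out, the last holds). Time passes only in rows, so rows that do not move let the fingers close. It gives the time, the measured TCP pose, the force and the opening at its end, in the units of the state.
- env.state(): the state, without advancing time (a new reading comes with each control period).
- env.read_camera(name): name is "scene" or "top" or "wrist"; returns a dict with "img" (480x640x3 uint8, blue, green, red), "z_map" (480x640 float32, mm along the optical axis (not along the pixel's ray), 0 where there is no reading), "K" (3x3 intrinsics, pixels), "world_from_camera" (4x4, takes a point from camera to world coordinates); the wrist camera has in their place "mount" (4x4, takes a point from camera to tool coordinates, whose origin is the TCP and whose axes are the flange's). Camera axes: x right, y up, looking along -z (the intrinsics and any distortion apply to the point x, -y, -z); pixel columns grow to the right and rows downward; lengths in mm; the calibration is good to about 2 mm. A picture is of the moment at which its call begins: read the wrist's pose just before it.
- env.sign_off(): hands the job in, once; it reports no verdict.
Trained networks look in a picture, given as the dict that the camera call returned (one of the last four; its "shot" number tells which), for a name from the list of things; names that differ only in an ending like _2 or _b are one class to them, and where a whole thing is asked for, a point or a joint stands for the part that bears it (a point fixed in the world has none). Each returns a list of dicts, best first, with "confidence" (0 to 1); they miss things now and then, are a little off and sometimes report something else, mostly with a low value. They report only what shows in the picture. A call takes as long as a camera call.
- env.trace(picture, name): "region" (480x640 bool, what is visible of it) and "xy" ([column, row] in pixels, amid what is visible of it).
- env.mark_of(picture, name): "xy" ([column, row] in pixels: a listed point, or the origin of a listed thing).
The state is a dict: "time_s": time; "qpos": joint angles; "dq": joint speeds; "joint_efforts": joint torques, N m; "tool_pos": TCP position; "tcp_rot": TCP orientation; "ft_force": force on the tool from outside, world axes, zero at the start; "wrist_torque": the same for the moment, N m; "grip_width": opening from 0.0 (shut) to 1.0 (fully open).
Only numpy, scipy, OpenCV 4.12 (cv2) and the standard library are available. Lean on these libraries where they do the work, as an engineer would, in place of code of your own. Each camera call takes 0.05 s, during which the arm holds its last target.

## Task

Set the colorimeter to its four-dot filter: push the lever of the filter ring round with a fingertip, either way, until it has clicked home at the mark with four dots. Then, and only then, press the round zero key right down and let it come up again. The capped blank vial stays in its well, the square key is not to be pressed, and everything else on the bench stays where it is.

Things in the scene. Friction and masses are not known exactly. Their poses are not given: they have to be found in the camera images.
- colorimeter: School filter colorimeter: white-over-grey box, 200 mm deep (x), 300 wide (y), 70 high; it cannot shift. Origin: centre of its underside on the bench; x to its back, z up; its front (-x) roughly faces the robot. All controls are on its flat level top, the deck: black filter ring with the vial on the left half (+y), round and square key and a display at the back on the right half (-y)
- ring_axis (a point): The filter ring's vertical axis at deck height: x 0, y +55, z 70 mm on the colorimeter. The ring, 80 mm across and 11 mm high above the deck, turns here round the vial well. Six stops 60 degrees apart are marked on the deck, 80 mm from the axis, by one to six black dots set as on a die: one dot at the back (+x), then clockwise from above two, three, four at the front (-x), five, six
- filter_ring (a joint): Ring angle in rad: 0 with the lever at the four-dot mark (lever towards the colorimeter's -x), growing counter-clockwise from above, endless both ways (whole turns may be added). Stops every 1.047 (60 degrees). A sprung ball pulls it into the stops: let go between two it runs to the nearer, so past halfway it jumps ahead of the finger. Pushing it over takes 3 to 4 N at the lever
- lever_tip (a point): Near the end of the ring's lever, a black upright tab 9 mm thick with a white line along its top, sticking out radially from the ring: it spans 38 to 65 mm from the axis and 3 to 20 mm above the deck. This point is mid-thickness, 62 mm from the axis, 12 mm above the deck. The deck round it is bare
- four_dot_stop (a point): Where lever_tip lies when the lever is home at the four-dot mark
- zero_key_top (a point): Centre of the top of the round black zero key, 25 mm across, at x -65, y -90 mm on the colorimeter, the key nearest its front; its top stands 10 mm above the deck when up
- zero_key (a joint): Downward travel of the zero key: 0 up, 0.005 m right down; a spring of about 2 N at the top and 4.5 N right down brings it back up
- read_key_top (a point): Centre of the top of the square black read key, 23 mm across, at x -6, y -90 mm on the colorimeter, 59 mm behind the zero key; same height
- read_key (a joint): Downward travel of the read key: 0 up, 0.005 m right down
- vial: Round glass vial with a black cap, 25 mm across and 52 mm high, standing loose in the well in the middle of the filter ring, its cap 22 mm above the deck. Origin: centre of its underside, 40 mm above the bench
- tube_rack: White test-tube rack 70 by 200 mm with six glass tubes up to 144 mm high, standing on the bench left of the colorimeter. Origin: centre of its underside
- beaker: Glass beaker 72 mm across its rim and 85 mm high, on the bench right of the colorimeter. Origin: centre of its underside
- stopwatch: Yellow stopwatch lying on the bench in front of the colorimeter, 62 mm across and 17 mm high. Origin: centre of its underside

How it is judged:
By the outcome, as a careful person would: the job done as asked, in the order asked, and still so for the second after the job is handed in, with the robot touching nothing.
It also fails if it takes over 51 s, if anything falls off the work surface, if the arm or the gripper's body presses on something with over 40 N, if the wrist force passes 120 N, or if a joint passes its speed limit or range.

## Working session

There is one attempt and no reset: what is moved stays moved. The work goes in short steps, Python scripts to look and compute and a tool call to move; the robot and the scene stay as the last step left them, time stands still between calls to the robot, and variables do not carry over. Pictures are saved under pics/ and viewed, and the job is handed in when it is done.

Besides the shell and the picture viewer there is one more tool, called as a command line: name --pt "numbers of a row" for each row, then --argument value for the rest. apply_moves: Moves the arm, as the interface text tells. Its arguments: {"type":"object","properties":{"rows":{"type":"array"},"grip_force":{"type":"number"}},"required":["rows"]}

```bash
mkdir -p pics
python3 - <<'E'
from rig import env
import cv2,numpy as np
s=env.state(); print(s['time_s'],s['tool_pos'],s['tcp_rot'],s['grip_width'],env.grip_depth)
for n in ['scene','top']:
    p=env.read_camera(n); cv2.imwrite(f'pics/{n}0.png',p['img']); print(n,p['K'],p['world_from_camera'])
    K=p['K'];W=p['world_from_camera'];z=p['z_map']
    for t in ['ring_axis','lever_tip','four_dot_stop','zero_key_top','read_key_top','colorimeter','stopwatch','vial']:
        for m in env.mark_of(p,t)[:2]:
            u,v=m['xy']; d=float(z[int(round(v)),int(round(u))])
            c=np.array([(u-K[0,2])/K[0,0]*d,-(v-K[1,2])/K[1,1]*d,-d,1])
            print(n,t,round(m['confidence'],2),np.round(m['xy'],1),np.round(W@c,1)[:3])
E
```

```text
0.0 [ 188.16942682 -489.65199471  230.72459424] [[ 9.33485558e-01  3.58614878e-01 -2.87419843e-04]
 [ 3.58614941e-01 -9.33484693e-01  1.28524509e-03]
 [ 1.92605988e-04 -1.30283078e-03 -9.99999133e-01]] 1.0039924893266154 18.700000000000003
scene [[512.90453554   0.         323.8401724 ]
 [  0.         512.90453554 235.71249453]
 [  0.           0.           1.        ]] [[ 5.77210220e-01 -6.23965343e-01  5.26778523e-01  1.07174801e+03]
 [ 8.16576125e-01  4.45493511e-01 -3.67068065e-01 -3.40063394e+02]
 [-5.63866278e-03  6.42030203e-01  7.66658610e-01  8.39720017e+02]
 [ 0.00000000e+00  0.00000000e+00  0.00000000e+00  1.00000000e+00]]
scene ring_axis 0.65 [306.2 257.3] [579.2 -37.   88.7]
scene lever_tip 0.9 [306.4 278.9] [621.2 -64.7  91.2]
scene four_dot_stop 0.64 [277.4 240.7] [499.6 -51.7  68.4]
scene four_dot_stop 0.49 [256.1 311.4] [ 618.2 -168.3   75.7]
scene zero_key_top 0.73 [232.9 298. ] [ 573.6 -188.7   80.3]
scene read_key_top 0.65 [257.1 311.1] [ 621.7 -167.8   80.9]
scene colorimeter 0.64 [292.4 300.7] [ 634.2 -104.1   71.9]
scene stopwatch 0.77 [219.4 267.6] [ 452.7 -16
[... 259 characters left out ...]

 [-9.99407530e-01 -1.29313639e-02 -3.18962147e-02  7.93852256e+00]
 [-3.27870600e-02  7.58175985e-02  9.96582511e-01  9.41023571e+02]
 [ 0.00000000e+00  0.00000000e+00  0.00000000e+00  1.00000000e+00]]
top ring_axis 0.74 [357.8 222.8] [575.5 -26.4  92. ]
top lever_tip 0.78 [378.3 195.8] [620.5 -61.2  87.5]
top four_dot_stop 0.7 [374.8 261.8] [511.9 -54.8  68. ]
top zero_key_top 0.45 [454.  225.9] [ 569.5 -186.1   79.1]
top zero_key_top 0.38 [502.8 118.6] [ 751.6 -275.    72.2]
top read_key_top 0.58 [441.2 196.9] [ 618.5 -166.5   78.4]
top colorimeter 0.56 [383.7 221.4] [579.8 -71.   69.1]
top stopwatch 0.95 [431.8 300.8] [ 444.1 -157.    18.6]
top vial 0.64 [354.8 226.6] [569.2 -21.4  92.4]
```

View pics/scene0.png

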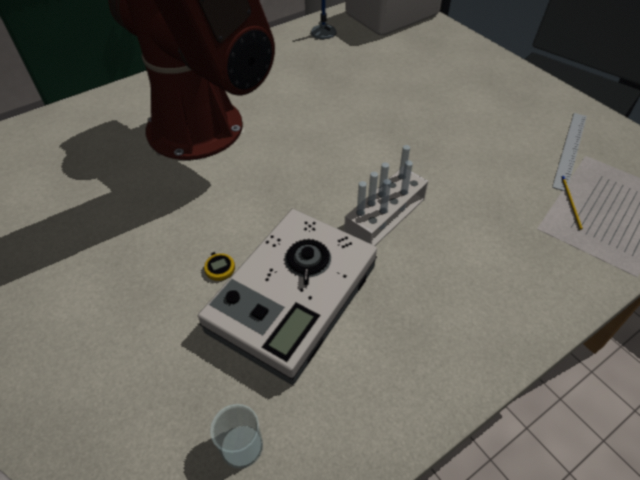

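View pics/top0.png

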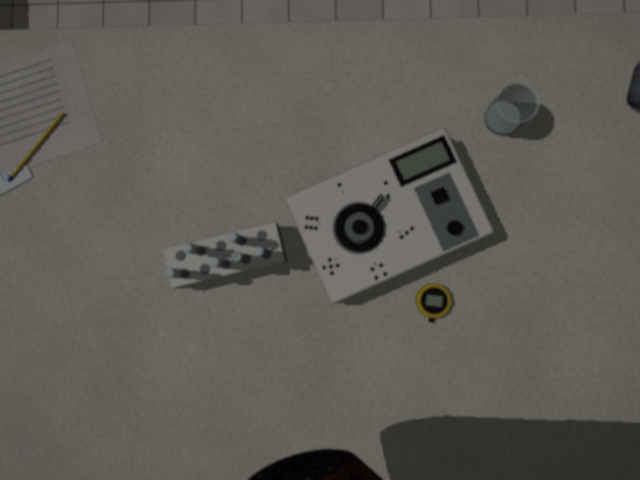

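The top view shows the colorimeter yawed about 30°. The lever, near (382,200), is at the two-dot mark, and the four dots are at (378,271). Next I'll fit the box pose.

```bash
cat > h.py <<'E'
import numpy as np
def ray(p,uv,z,W=None):
    K=p['K'];W=p['world_from_camera'] if W is None else W
    d=W[:3,:3]@np.array([(uv[0]-K[0,2])/K[0,0],-(uv[1]-K[1,2])/K[1,1],-1]); o=W[:3,3]
    return (o+d*(z-o[2])/d[2])
def cloud(p,W=None):
    K=p['K'];W=p['world_from_camera'] if W is None else W
    z=p['z_map'].astype(float);v,u=np.mgrid[:480,:640]
    c=np.stack([(u-K[0,2])/K[0,0]*z,-(v-K[1,2])/K[1,1]*z,-z],-1)
    return c@W[:3,:3].T+W[:3,3]
E
python3 - <<'E'
from rig import env
import cv2,numpy as np
from h import *
for n in ['top','scene']:
    p=env.read_camera(n)
    if n=='top': cv2.imwrite('pics/topz.png',cv2.resize(p['img'][120:310,280:500],None,fx=3.5,fy=3.1,interpolation=cv2.INTER_CUBIC))
    P=cloud(p)
    r=env.trace(p,'colorimeter'); print(n,len(r),r[0]['confidence'],r[0]['region'].sum())
    m=cv2.dilate(r[0]['region'].astype(np.uint8),np.ones((9,9)))>0
    m&=(np.abs(P[...,2]-72)<12)&(p['z_map']>0)
    m=cv2.morphologyEx(m.astype(np.uint8),cv2.MORPH_OPEN,np.ones((3,3)))>0
    print('deck z',np.median(P[m][:,2]))
    # rays at z=70
    v,u=np.nonzero(m); pts=np.array([ray(p,(a,b),70)[:2] for a,b in zip(u,v)],np.float32)
    print(cv2.minAreaRect(pts))
    for t,z in [('ring_axis',70),('lever_tip',82),('four_dot_stop',82),('zero_key_top',80),('read_key_top',80)]:
        for k in env.mark_of(p,t)[:2]: print(t,round(k['confidence'],2),np.round(ray(p,k['xy'],z),1))
E
```

```text
top 2 0.97 20461
deck z 70.5426875014133
((591.703857421875, -78.388916015625), (198.8046875, 298.4138488769531), 23.287378311157227)
ring_axis 0.73 [574.5 -30.   70. ]
ring_axis 0.73 [ 449.3 -148.9   70. ]
lever_tip 0.82 [619.9 -68.1  82. ]
four_dot_stop 0.75 [516.5 -53.9  82. ]
zero_key_top 0.63 [ 568.9 -188.3   80. ]
read_key_top 0.78 [ 616.6 -169.9   80. ]
scene 1 0.95 17092
deck z 70.04128264907456
((594.6133422851562, -80.85028076171875), (201.47927856445312, 301.322021484375), 23.238361358642578)
ring_axis 0.75 [570.7 -29.9  70. ]
lever_tip 0.63 [612.6 -58.4  82. ]
four_dot_stop 0.65 [510.2 -53.5  82. ]
four_dot_stop 0.46 [579.  152.1  82. ]
zero_key_top 0.47 [ 563.  -185.3   80. ]
read_key_top 0.56 [ 617.  -168.3   80. ]
```

View pics/topz.png

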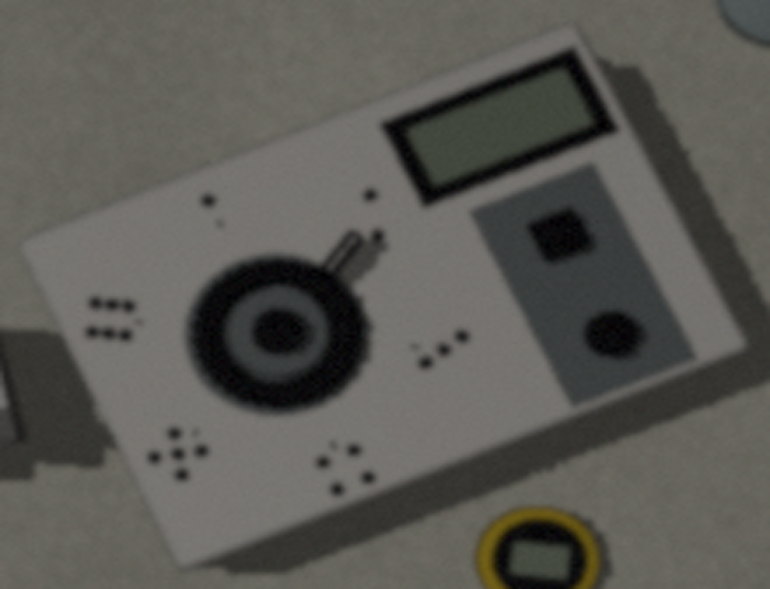

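Both cameras agree: box centre about (593,-79.5), yaw 23.3°, ring axis (571,-29), zero key (569,-188). The lever is at the two-dot stop, near (621,-66). I'll shut the fingers, travel high, and get behind the lever on its counter-clockwise side.

apply_moves --pt "2.89 -1.32 0 0 0" --pt "2.89 -1.32 0 0 0" --pt "2.89 -1.32 0 0 0" --pt "2.89 -1.32 0 0 0" --pt "2.89 -1.32 0 0 0" --pt "2.89 -1.32 0 0 0" --pt "2.89 -1.32 0 0 0" --pt "2.89 -1.32 0 0 0" --pt "2.89 -1.32 0 0 0" --pt "2.89 -1.32 0 0 0" --pt "2.89 -1.32 0 0 0" --pt "2.89 -1.32 0 0 0" --pt "2.89 -1.32 0 0 0" --pt "2.89 -1.32 0 0 0" --pt "2.89 -1.32 0 0 0" --pt "2.89 -1.32 0 0 0" --pt "2.89 -1.32 0 0 0" --pt "2.89 -1.32 0 0 0" --pt "2.89 -1.32 0 0 0" --pt "2.89 -1.32 0 0 0"

```text
time_s: 3.27
tool_pos: [634.1, -35.0, 231.3]
tcp_rot: [[0.933, 0.359, 0.0], [0.359, -0.933, -0.0], [0.0, 0.0, -1.0]]
ft_force: [0.4, 0.3, -0.1]
grip_width: -0.001
```

apply_moves --pt "0 0 0 -0.12 0" --pt "0 0 0 -0.12 0" --pt "0 0 0 -0.12 0" --pt "0 0 0 -0.12 0" --pt "0 0 0 -0.12 0" --pt "0 0 0 -0.12 0" --pt "0 0 0 -0.12 0" --pt "0 0 0 -0.12 0" --pt "0 0 0 -0.12 0" --pt "0 0 0 -0.12 0" --pt "0 0 0 -0.12 0" --pt "0 0 0 -0.12 0" --pt "0 0 0 -0.12 0" --pt "0 0 0 -0.12 0" --pt "0 0 0 -0.12 0" --pt "0 0 0 -0.12 0" --pt "0 0 0 -0.12 0" --pt "0 0 0 -0.12 0" --pt "0 0 0 -0.12 0" --pt "0 0 0 -0.12 0"

```text
time_s: 4.93
tool_pos: [633.1, -36.4, 231.2]
tcp_rot: [[-0.933, 0.361, -0.0], [0.361, 0.933, 0.0], [0.0, -0.0, -1.0]]
ft_force: [-0.2, 0.3, 0.6]
grip_width: -0.005
```

apply_moves --pt "0 0 0 -0.12 0" --pt "0 0 0 -0.12 0" --pt "0 0 0 -0.02 0" --pt "0 0 0 0 0"

```text
time_s: 5.27
tool_pos: [633.2, -36.3, 231.2]
tcp_rot: [[-0.993, 0.116, -0.0], [0.116, 0.993, 0.0], [0.0, 0.0, -1.0]]
ft_force: [-0.0, 0.1, 0.4]
grip_width: -0.001
```

```bash
cat > w.py <<'E'
from rig import env
import cv2,numpy as np,sys
from h import *
s=env.state(); R=s['tcp_rot']; print(s['time_s'],np.round(s['tool_pos'],1),'yaw',np.degrees(np.arctan2(R[1,0],R[0,0])),'f',np.round(s['ft_force'],1),s['grip_width'],np.round(s['qpos'],2))
p=env.read_camera('wrist'); T=np.eye(4);T[:3,:3]=R;T[:3,3]=s['tool_pos'];W=T@p['mount']
cv2.imwrite(f'pics/{sys.argv[1]}.png',p['img'])
for t,z in [('ring_axis',70),('lever_tip',82),('four_dot_stop',82),('zero_key_top',80),('read_key_top',80)]:
    for k in env.mark_of(p,t)[:2]: print(t,round(k['confidence'],2),np.round(k['xy']),np.round(ray(p,k['xy'],z,W),1))
E
python3 w.py w1
```

```text
5.2667 [633.2 -36.3 231.2] yaw 173.31318583421378 f [-0.   0.1  0.4] -0.0013762660777831453 [-0.17  0.5   0.17  1.24  0.   -0.06]
ring_axis 0.64 [321. 127.] [564.9 -25.   70. ]
lever_tip 0.81 [277. 204.] [617.7 -65.6  82. ]
four_dot_stop 0.63 [277.  54.] [512.7 -50.   82. ]
zero_key_top 0.92 [108. 156.] [ 566.8 -186.3   80. ]
zero_key_top 0.45 [270. 158.] [582.7 -65.5  80. ]
read_key_top 0.84 [155. 218.] [ 618.2 -162.3   80. ]
read_key_top 0.73 [322. 134.] [569.7 -24.9  80. ]
```

View pics/w1.png

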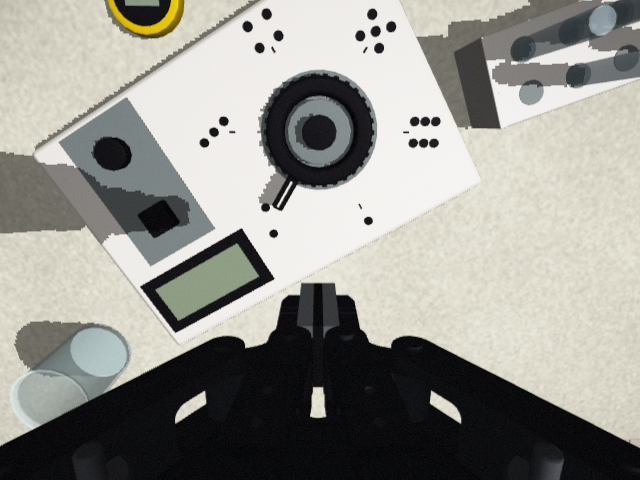

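The wrist view confirms it: the lever is at the two dots (269,220), the four dots are at (262,32), and the spot under the fingers is bare. I'll go down.

apply_moves --pt "0 0 2.0 0 0" --pt "0 0 2.5 0 0" --pt "0 0 2.5 0 0" --pt "0 0 2.5 0 0" --pt "0 0 2.5 0 0" --pt "0 0 2.0 0 0" --pt "0 0 1.0 0 0" --pt "0 0 0.4 0 0" --pt "0 0 0 0 0" --pt "0 0 0 0 0"

```text
time_s: 6.4
tool_pos: [633.9, -36.5, 78.4]
tcp_rot: [[-0.993, 0.115, 0.001], [0.115, 0.993, -0.0], [-0.001, -0.0, -1.0]]
ft_force: [-0.1, -0.8, -0.2]
grip_width: -0.002
```

```bash
python3 w.py w2; python3 -c "
from rig import env;import cv2
p=env.read_camera('scene');cv2.imwrite('pics/s2.png',cv2.resize(p['img'][180:400,180:440],None,fx=3,fy=2.7))"
```

```text
6.4 [633.9 -36.5  78.4] yaw 173.4087303760182 f [-0.1 -0.8 -0.2] -0.0016581838965418027 [-0.17  0.61 -0.07  0.89  0.   -0.06]
lever_tip 0.7 [238. 281.] [617.9 -65.1  82. ]
read_key_top 0.68 [  2. 305.] [ 617.8 -161.1   80. ]
```

View pics/w2.png

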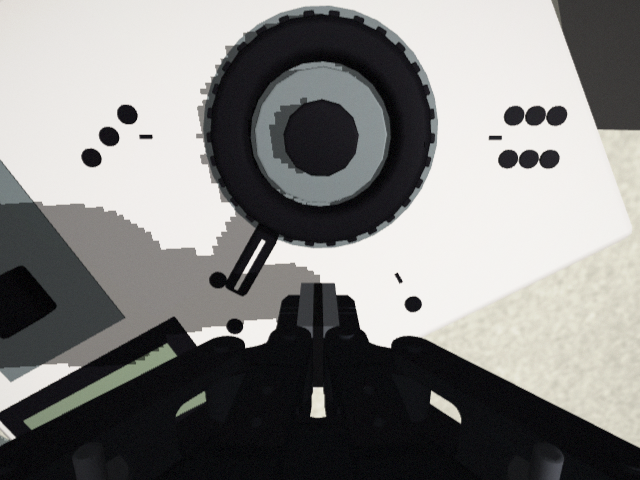

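View pics/s2.png

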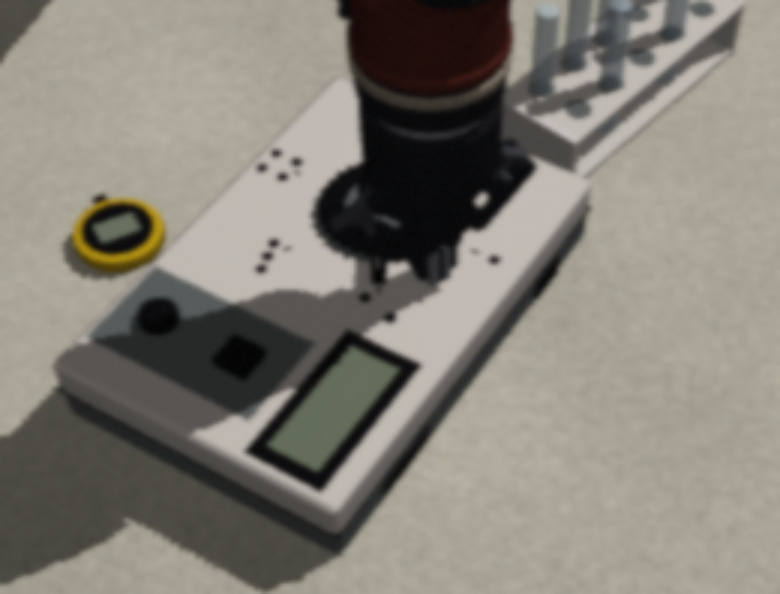

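apply_moves --pt "0.008 -0.31 0 0.05 0" --pt "0.008 -0.31 0 0.05 0" --pt "0.008 -0.31 0 0.05 0" --pt "0.008 -0.31 0 0.05 0" --pt "0.008 -0.31 0 0.05 0" --pt "0.008 -0.31 0 0.05 0" --pt "0.008 -0.31 0 0.05 0" --pt "0.008 -0.31 0 0.05 0" --pt "0.008 -0.31 0 0.05 0" --pt "0.008 -0.31 0 0.05 0"

```text
time_s: 7.58
tool_pos: [623.0, -64.6, 77.7]
tcp_rot: [[-0.816, 0.578, 0.002], [0.578, 0.816, 0.001], [-0.001, 0.002, -1.0]]
ft_force: [2.4, 1.3, -1.9]
grip_width: -0.001
```

apply_moves --pt "0.008 -0.31 0 0.05 0" --pt "0.008 -0.31 0 0.05 0" --pt "0.008 -0.31 0 0.05 0" --pt "0.008 -0.31 0 0.05 0" --pt "0.008 -0.31 0 0.05 0" --pt "0.008 -0.31 0 0.05 0" --pt "0 0 0 0 0"

```text
time_s: 8.17
tool_pos: [609.2, -78.7, 77.6]
tcp_rot: [[-0.608, 0.794, 0.0], [0.794, 0.608, -0.0], [-0.0, 0.0, -1.0]]
ft_force: [1.2, -0.2, -0.3]
grip_width: 0.004
```

```bash
python3 w.py w3
```

```text
8.1667 [609.2 -78.7  77.6] yaw 127.4390669098587 f [ 1.2 -0.2 -0.3] 0.0039751847033709115 [-0.25  0.58 -0.13  0.86 -0.    0.67]
ring_axis 0.39 [312. 139.] [567.3 -27.5  70. ]
lever_tip 0.71 [268. 297.] [589.7 -85.3  82. ]
four_dot_stop 0.72 [139.  95.] [512.3 -50.9  82. ]
```

View pics/w3.png

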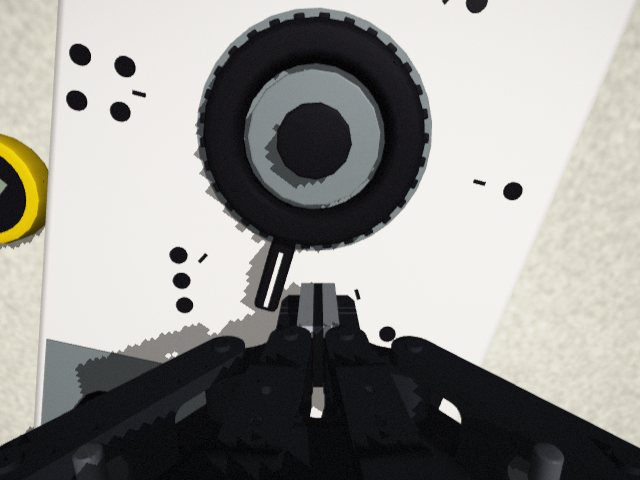

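The lever is at about (268,297), just past halfway. I'll pause one row to see whether it has run on to three.

apply_moves --pt "0 0 0 0 0" --pt "0 0 0 0 0" --pt "0 0 0 0 0"

```text
time_s: 8.72
tool_pos: [609.4, -78.3, 77.3]
tcp_rot: [[-0.61, 0.792, 0.0], [0.792, 0.61, 0.0], [0.0, 0.0, -1.0]]
ft_force: [0.3, 0.7, 0.2]
grip_width: 0.0
```

```bash
python3 w.py w4
```

```text
8.7167 [609.4 -78.3  77.3] yaw 127.60277845781053 f [0.3 0.7 0.2] 0.00044597945419036023 [-0.25  0.58 -0.13  0.86  0.    0.67]
lever_tip 0.24 [138.  93.] [512.  -50.7  82. ]
four_dot_stop 0.78 [137.  94.] [512. -51.  82.]
```

View pics/w4.png

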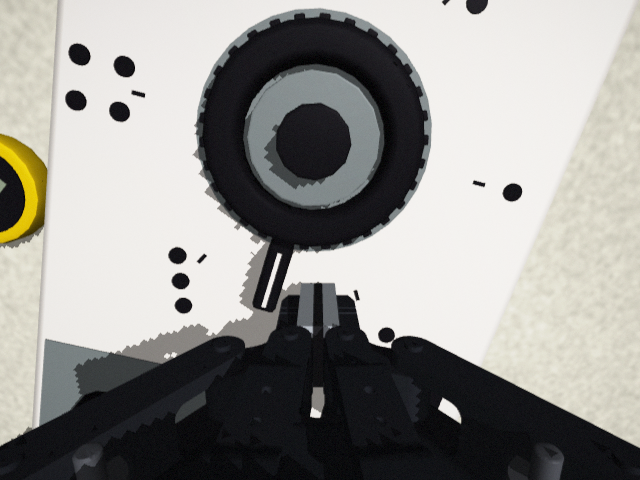

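Lever still near the halfway crest (force ~1 N), so it hasn't jumped. I'll carry on a little.

apply_moves --pt "0.008 -0.31 0 0.05 0" --pt "0.008 -0.31 0 0.05 0" --pt "0.008 -0.31 0 0.05 0" --pt "0 0 0 0 0" --pt "0 0 0 0 0"

```text
time_s: 9.43
tool_pos: [601.6, -83.5, 77.4]
tcp_rot: [[-0.486, 0.874, 0.0], [0.874, 0.486, 0.0], [-0.0, 0.0, -1.0]]
ft_force: [0.0, -0.2, -0.6]
grip_width: 0.003
```

```bash
python3 w.py w5
```

```text
9.4333 [601.6 -83.5  77.4] yaw 119.07063971761235 f [ 0.  -0.2 -0.6] 0.003433383588437878 [-0.26  0.56 -0.15  0.85  0.    0.81]
ring_axis 0.68 [315. 138.] [568.5 -26.1  70. ]
lever_tip 0.72 [216. 276.] [559.9 -88.9  82. ]
four_dot_stop 0.81 [136. 122.] [512.1 -50.9  82. ]
read_key_top 0.2 [307. 230.] [581.9 -56.2  80. ]
```

View pics/w5.png

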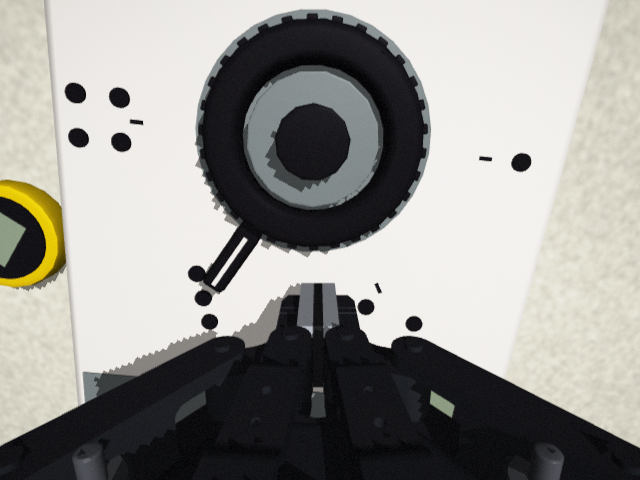

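It has jumped home to three dots (lever now at (216,276)). I'll do the same 60° again.

apply_moves --pt "0.008 -0.31 0 0.05 0" --pt "0.008 -0.31 0 0.05 0" --pt "0.008 -0.31 0 0.05 0" --pt "0.008 -0.31 0 0.05 0" --pt "0.008 -0.31 0 0.05 0" --pt "0.008 -0.31 0 0.05 0" --pt "0.008 -0.31 0 0.05 0" --pt "0.008 -0.31 0 0.05 0" --pt "0.008 -0.31 0 0.05 0" --pt "0.008 -0.31 0 0.05 0" --pt "0.008 -0.31 0 0.05 0" --pt "0.008 -0.31 0 0.05 0" --pt "0.008 -0.31 0 0.05 0" --pt "0.008 -0.31 0 0.05 0" --pt "0.008 -0.31 0 0.05 0" --pt "0.008 -0.31 0 0.05 0" --pt "0.008 -0.31 0 0.05 0" --pt "0.008 -0.31 0 0.05 0" --pt "0 0 0 0 0" --pt "0 0 0 0 0"

```text
time_s: 11.4
tool_pos: [547.7, -86.4, 77.4]
tcp_rot: [[0.382, 0.924, 0.0], [0.924, -0.382, 0.0], [0.0, 0.0, -1.0]]
ft_force: [0.7, 0.3, -0.6]
grip_width: 0.0
```

```bash
python3 w.py w6
```

```text
11.4 [547.7 -86.4  77.4] yaw 67.53328970450659 f [ 0.7  0.3 -0.6] 8.626369264365979e-05 [-0.29  0.48 -0.31  0.79  0.    1.67]
lever_tip 0.66 [264. 304.] [529.  -74.9  82. ]
four_dot_stop 0.59 [200. 270.] [512.2 -52.8  82. ]
read_key_top 0.76 [540. 399.] [ 619.2 -161.9   80. ]
```

View pics/w6.png

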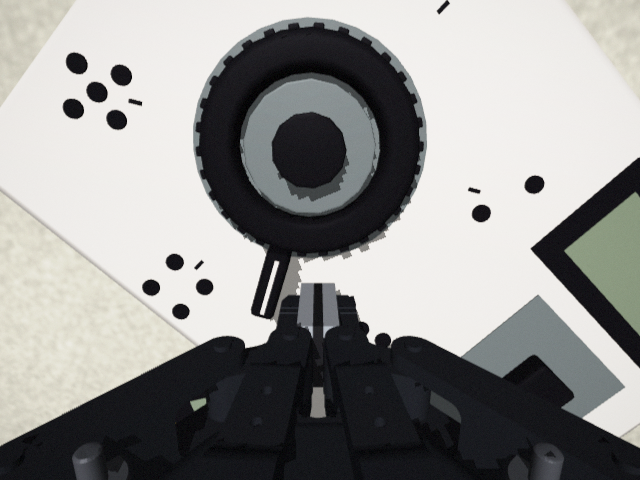

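Lever again right at the crest, at (264,304). A few degrees more.

apply_moves --pt "0.008 -0.31 0 0.05 0" --pt "0.008 -0.31 0 0.05 0" --pt "0.008 -0.31 0 0.05 0" --pt "0 0 0 0 0" --pt "0 0 0 0 0" --pt "0 0 0 0 0"

```text
time_s: 12.2
tool_pos: [539.7, -82.3, 77.4]
tcp_rot: [[0.516, 0.857, 0.0], [0.857, -0.516, -0.0], [0.0, 0.0, -1.0]]
ft_force: [-0.2, -0.6, -0.3]
grip_width: 0.001
```

```bash
python3 w.py w7
```

```text
12.2 [539.7 -82.3  77.4] yaw 58.93230147780337 f [-0.2 -0.6 -0.3] 0.001415480342113127 [-0.29  0.46 -0.33  0.78  0.    1.83]
lever_tip 0.63 [214. 282.] [511.2 -50.7  82. ]
four_dot_stop 0.87 [217. 283.] [511.9 -51.7  82. ]
read_key_top 0.73 [578. 368.] [ 618.4 -161.3   80. ]
```

View pics/w7.png

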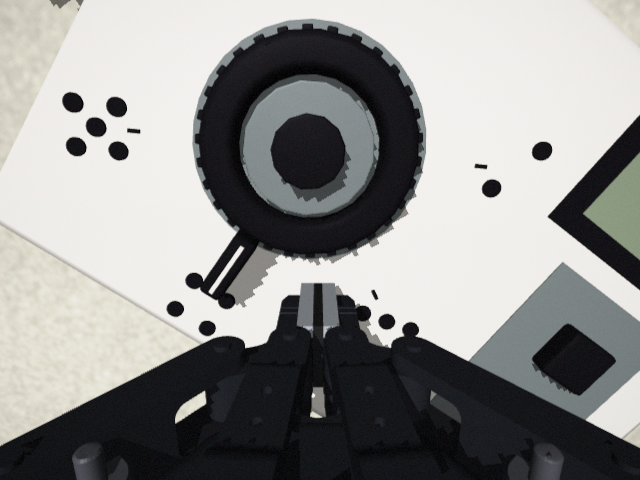

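The lever has clicked home among the four dots (lever_tip mark within 1 mm of four_dot_stop). I'll raise clear and go above the zero key at (568,-187).

apply_moves --pt "0 0 -1.5 0 0" --pt "0 0 -2.0 0 0" --pt "0 0 -2.0 0 0" --pt "0 0 -0.7 0 0" --pt "-1.0 1.03 0 0 0" --pt "-1.5 1.57 0 0 0" --pt "-1.5 1.57 0 0 0" --pt "-1.5 1.57 0 0 0" --pt "-1.5 1.57 0 0 0" --pt "-0.5 0.52 0 0 0" --pt "0 0 0 0 0" --pt "0 0 0 0 0"

```text
time_s: 13.5
tool_pos: [566.9, -186.8, 138.3]
tcp_rot: [[0.518, 0.855, -0.001], [0.855, -0.518, 0.001], [0.0, -0.002, -1.0]]
ft_force: [1.1, -0.0, -0.5]
grip_width: 0.0
```

```bash
python3 w.py w8
python3 - <<'E'
from rig import env
import cv2,numpy as np
from h import *
for n in ['top','scene']:
    p=env.read_camera(n); cv2.imwrite(f'pics/{n}8.png',cv2.resize(p['img'][120:340,180:500],None,fx=2.4,fy=2.4))
    for t,z in [('lever_tip',82),('four_dot_stop',82),('zero_key_top',80)]:
        for k in env.mark_of(p,t)[:2]: print(n,t,round(k['confidence'],2),np.round(ray(p,k['xy'],z),1))
E
```

```text
13.5 [ 566.9 -186.8  138.3] yaw 58.78719348493919 f [ 1.1 -0.  -0.5] 0.0004728199667441091 [-0.44  0.49 -0.1   0.98  0.    1.67]
four_dot_stop 0.86 [82. 89.] [513.4 -52.4  82. ]
zero_key_top 0.95 [313. 260.] [ 563.2 -185.9   80. ]
read_key_top 0.7 [384. 169.] [ 620.7 -162.4   80. ]
top lever_tip 0.76 [513.9 -55.5  82. ]
top four_dot_stop 0.92 [513.3 -58.2  82. ]
top zero_key_top 0.7 [ 751.1 -270.5   80. ]
top zero_key_top 0.53 [ 568.4 -187.5   80. ]
scene lever_tip 0.82 [505.9 -51.3  82. ]
scene lever_tip 0.42 [ 626.6 -166.5   82. ]
scene four_dot_stop 0.58 [512.4 -56.7  82. ]
scene zero_key_top 0.46 [ 560.8 -187.5   80. ]
```

View pics/w8.png

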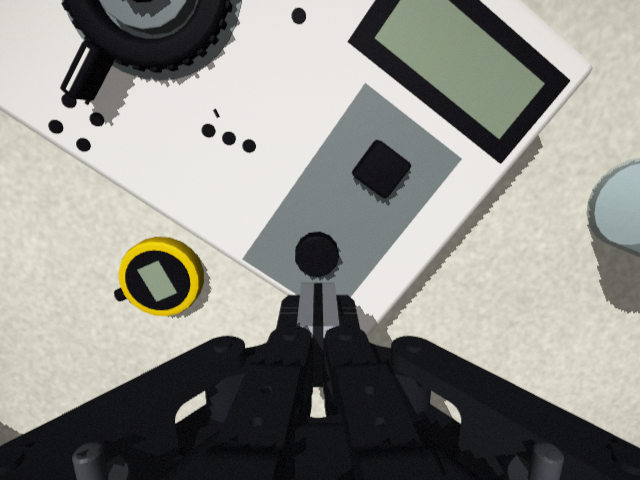

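View pics/scene8.png

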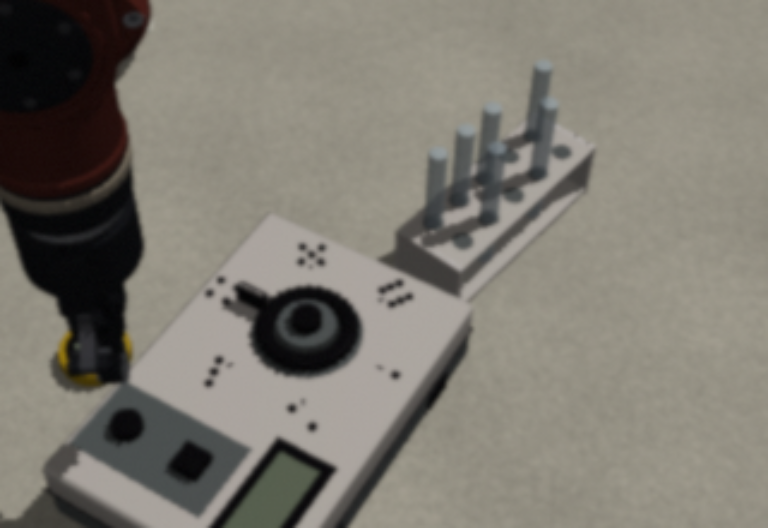

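The lever is confirmed at four dots, the vial is in place, and the key is under the finger. I'll go down to just above it and then press in small steps.

apply_moves --pt "0 0 1.5 0 0" --pt "0 0 1.5 0 0" --pt "0 0 1.3 0 0" --pt "0 0 0.8 0 0" --pt "0 0 0.3 0 0" --pt "0 0 0 0 0" --pt "0 0 0 0 0"

```text
time_s: 14.78
tool_pos: [567.9, -187.1, 85.7]
tcp_rot: [[0.518, 0.856, 0.0], [0.856, -0.518, -0.0], [0.0, 0.0, -1.0]]
ft_force: [-0.8, -0.2, 0.1]
grip_width: 0.001
```

apply_moves --pt "0 0 0.2 0 0" --pt "0 0 0.2 0 0" --pt "0 0 0.2 0 0" --pt "0 0 0.1 0 0" --pt "0 0 0 0 0" --pt "0 0 0 0 0"

```text
time_s: 15.28
tool_pos: [567.9, -187.1, 78.6]
tcp_rot: [[0.518, 0.856, 0.001], [0.856, -0.518, -0.0], [0.0, 0.001, -1.0]]
ft_force: [0.7, -0.3, 2.7]
grip_width: -0.002
```

Contact: 2.7 N at z 78.6. I'll keep pressing until the force rises past the spring.

apply_moves --pt "0 0 0.15 0 0" --pt "0 0 0.15 0 0" --pt "0 0 0.1 0 0" --pt "0 0 0 0 0" --pt "0 0 0 0 0"

```text
time_s: 15.7
tool_pos: [567.9, -187.1, 75.0]
tcp_rot: [[0.518, 0.856, 0.001], [0.856, -0.518, -0.0], [0.0, 0.001, -1.0]]
ft_force: [-0.5, 0.9, 10.0]
grip_width: 0.001
```

apply_moves --pt "0 0 0.1 0 0" --pt "0 0 0 0 0" --pt "0 0 0 0 0"

```text
time_s: 15.95
tool_pos: [568.0, -187.1, 74.9]
tcp_rot: [[0.518, 0.856, 0.001], [0.856, -0.518, -0.001], [0.0, 0.002, -1.0]]
ft_force: [-3.4, 0.9, 18.2]
grip_width: 0.002
```

The key bottomed out at z 75.0 with 18 N, so it is right down. I'll release it and back off.

apply_moves --pt "0 0 -0.3 0 0" --pt "0 0 -0.5 0 0" --pt "0 0 -1.0 0 0" --pt "0 0 -2.0 0 0" --pt "0 0 -3.0 0 0" --pt "0 0 -3.0 0 0" --pt "0 0 -3.0 0 0" --pt "-2.5 -0.5 0 0 0" --pt "-2.5 -0.5 0 0 0" --pt "-2.5 -0.5 0 0 0" --pt "-2.5 -0.5 0 0 0" --pt "-2.5 -0.5 0 0 0" --pt "-2.0 -0.5 0 0 0" --pt "0 0 0 0 0" --pt "0 0 0 0 0" --pt "0 0 0 0 0"

```text
time_s: 17.28
tool_pos: [467.0, -295.1, 201.4]
tcp_rot: [[0.518, 0.856, -0.0], [0.856, -0.518, 0.0], [0.0, -0.0, -1.0]]
ft_force: [0.1, 0.9, -0.4]
grip_width: -0.001
```

```bash
python3 w.py w9
python3 - <<'E'
from rig import env
import cv2,numpy as np
from h import *
for n in ['top','scene']:
    p=env.read_camera(n); cv2.imwrite(f'pics/{n}9.png',cv2.resize(p['img'][80:380,160:560],None,fx=1.9,fy=1.9))
    P=cloud(p)
    for xy in [(567,-187),(620,-166)]:
        m=np.hypot(P[...,0]-xy[0],P[...,1]-xy[1])<7; print(n,xy,'z',np.round(np.median(P[m][:,2]),1),m.sum())
    for t,z in [('lever_tip',82),('four_dot_stop',82),('zero_key_top',80),('stopwatch',0),('vial',40)]:
        for k in env.mark_of(p,t)[:1]: print(n,t,round(k['confidence'],2),np.round(ray(p,k['xy'],z),1))
E
```

```text
17.2833 [ 467.  -295.1  201.4] yaw 58.82070365068664 f [ 0.1  0.9 -0.4] -0.0012922698472145563 [-0.7   0.36 -0.13  1.08  0.    1.42]
top (567, -187) z 79.8 57
top (620, -166) z 80.3 56
top four_dot_stop 0.55 [513.4 -54.2  82. ]
top zero_key_top 0.46 [ 569.9 -186.7   80. ]
top stopwatch 0.91 [ 442.4 -156.6    0. ]
top vial 0.62 [ 445.2 -154.7   40. ]
scene (567, -187) z 80.2 40
scene (620, -166) z 79.6 45
scene lever_tip 0.91 [510.1 -51.8  82. ]
scene four_dot_stop 0.64 [519.3 -56.7  82. ]
scene zero_key_top 0.5 [ 567.  -188.3   80. ]
scene vial 0.61 [564.6 -21.7  40. ]
```

View pics/top9.png

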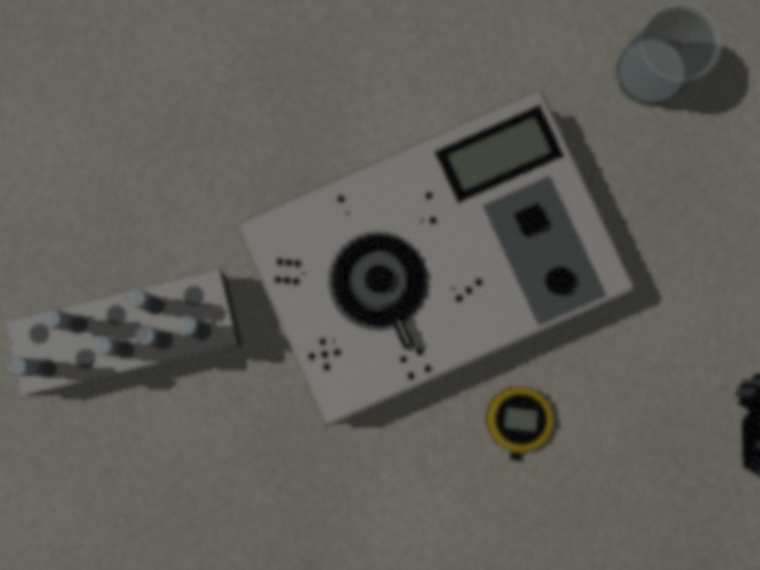

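View pics/scene9.png

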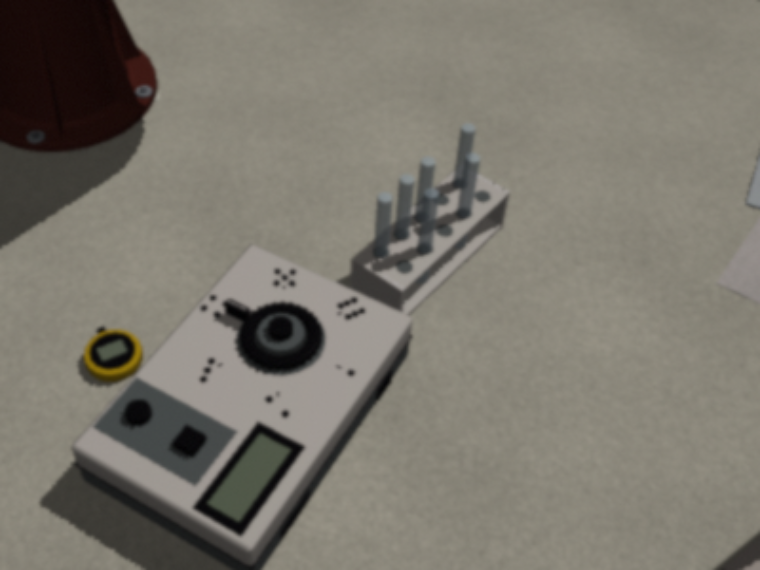

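The lever points at the four dots (top view (405,333)), both keys stand at about 80 mm (up), and everything else is where it was. The arm is clear, so I'll hand in.

```bash
python3 -c "
from rig import env
print(env.sign_off())"
```

```text
the job is handed in; nothing more can be done
None
```

The colorimeter is on its four-dot filter, the zero key was pressed once after that, and the job is handed in at about 17 s.

- **Filter ring:** I pushed the lever clockwise with the shut fingertips, from two dots through three to four. In the wrist picture after the second click, the lever tip lay within about 1.5 mm of the four-dot stop, and both room cameras show it there after the zero-key press.
- **Zero key:** I pressed it only after the ring was home. It bottomed out at z 74.9–75.0 mm with 18 N, then I let it go. Depth readings put its top back at about 80 mm, which is fully up.
- **Everything else:** The square key also reads about 80 mm and was not touched. The vial, rack, beaker and stopwatch look unmoved, and the arm ended clear of everything.

**Checks that disagreed:**
- In the last top picture the network did not report the lever, and it put the vial on the stopwatch.
- In the last scene picture its lever and four-dot marks were about 10 mm apart.

I took these as network errors, because both pictures plainly show the lever at the four dots and the vial in its well.

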